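Crack the release valve of a bench lift and let it down level with a deck

ROBOT

A 6-joint arm with a two-finger parallel gripper is mounted at the origin on the work surface; the furniture and walls round the work are solid. World frame = base frame: x ahead of the robot, y to its left, z up, the work surface at z = 0. Lengths are in m, angles in degrees, forces in N, time in s.
With the tool pointing down it reaches from about 0.325 to 0.85 m from the base axis. Payload 4.4 kg.
Tool frame: the origin (TCP) lies at the very end of the fingers, on their centre line; the grasp point (between the pads) lies 19 mm behind it; z points along the fingers, y is the line along which they close (so a half turn about z gives the same grasp; the last joint's range is limited). The gripper opens to 94 mm and grips with 3 to 60 N. Pads are 16 mm wide; open, the fingers measure 119 mm over their backs; the gripper's body (75 mm by 177 mm) begins 78 mm behind the grasp point.
Start: joints at [57.611, 11.837, 88.321, -0, 79.842, -8.623], TCP at [0.232, 0.526, 0.205] pointing down, gripper open.
Joint ranges: [-156.59, 156.59], [-49.26, 127.26], [12.9, 141.05], [-63.56, 243.56], [4.71, 150.69], [-161.64, 161.64]. Speed limits (degrees/s): [159.86, 159.86, 180, 180, 180, 180].

INTERFACE

Orientations are given as a 3x3 rotation matrix whose columns are the frame's x, y, z axes.
In Python, from bench import bot, viewer, finder gives the robot as it stands. The module is installed in compiled form; this text tells all that it offers.
- The arm moves only by the shell command python3 -m crank 'ROWS' [FORCE]. ROWS is a JSON object of lists of equal length, an entry for each row: "xyz": the shift along the tool's x, y, z in units of 0.2 m (1.0 is 0.2 m), a list of three; "yaw": the turn about the tool's z in units of 180 degrees (1.0 is 180 degrees); "gripper": the opening, from 0 (shut) to 1 (fully open). In form: {"xyz": [[tx, ty, tz], ...], "yaw": [yaw, ...], "gripper": [gripper, ...]}. A call has 1 to 5 rows; each row is the pose to reach, as a shift and turn from the pose commanded when the call began, along the tool's axes at that moment, turning the shorter way round; what a row does not reach only later rows make up. A row lasts 1/8 s, in which the tool goes at most 62.5 mm and 10.7 degrees, less where a joint would pass 70% of its speed; a pose out of reach is approached as far as the arm can. A call with a number of a shift or a turn outside -1 to 1 is refused whole. A call with a gripper value outside its range is refused whole. The fingers move at their own pace and stop on an object; FORCE is the grip in N (left out, the last holds). Time passes only in rows, so rows that repeat a pose let the fingers close. It gives the time, the measured TCP pose, the force, the opening and the grip force at its end, in the units of the state.
- bot.get_state(): the state, without advancing time (a new reading comes with each control period).
- viewer.read_camera(name): name is "scene" or "side" or "wrist"; returns a dict with "color" (400x640x3 uint8, red, green, blue), "fx", "fy", "cx", "cy" (pixels), "xyz" and "attitude" of the camera in the world; the wrist camera has in their place "tool_from_camera" (4x4, takes a point from camera to tool coordinates, whose origin is the TCP and whose axes are the flange's). Camera axes: x right, y up, looking along -z (the intrinsics and any distortion apply to the point x, -y, -z); pixel columns grow to the right and rows downward; lengths in m; the calibration is good to about 2 mm. A picture is of the moment at which its call begins: read the wrist's pose just before it. There is no depth.
- bot.hand_in(): hands the job in; it is judged then, once.
Trained networks look in the newest picture that a camera, given by its name, has taken for a name from the list of things; names that differ only in an ending like _2 or _b are one class to them, and where a whole thing is asked for, a point or a joint stands for the part that bears it (a point fixed in the world has none). Each returns a list of dicts, best first, with "score" (0 to 1); they miss things now and then, are a little off and sometimes report something else, mostly with a low value. They report only what shows in the picture. A call takes as long as a camera call. They do not tell look-alikes from the thing itself.
- finder.cut_out(camera, thing): "region" (400x640 bool, what is visible of it).
- finder.spot_point(camera, thing): "centre" ([x, y, z] in m, in world coordinates, good to about 4 mm: a listed point, or the origin of a listed thing).
The state is a dict: "t": time; "qpos": joint angles; "qvel": joint speeds; "tau": joint torques, N m; "position": TCP position; "orientation": TCP orientation; "wrist_force": force on the tool from outside, world axes, zero at the start; "torque": the same for the moment, N m; "finger_gap": opening from 0.0 (shut) to 1.0 (fully open); "grasp_force": force on a finger pad.
Only numpy, scipy, OpenCV 4.12 (cv2) and the standard library are available. Lean on these libraries where they do the work, as an engineer would, in place of code of your own. Each camera call takes 0.05 s, during which the arm holds its last target. There are 200 camera calls.

TASK

Lower the contactor on the small hydraulic bench lift until the lift's platform is level with the transfer deck beside it: ease the release valve's lever open, anticlockwise, only until the platform sinks slowly (never above about 2 cm/s), then close the valve fully so that it stays there. Work the lift by the lever alone, without touching the platform, the contactor or the deck or knocking the things around; the lift only stands loose on the bench, so do not shove it.

Things in the scene. Friction and masses are not known exactly. Their poses are not given: they have to be found in the camera images.
- lift: Bench lift, 3.2 kg, standing loose: more than about 10 to 15 N sideways at the lever's grip swings it round. Dark steel base plate 130 (x) x 250 (y) x 14 mm; origin at the centre of its underside, axes along the plate, z up. A grey oil cylinder with the ram stands at +55 mm y, a grey valve block (50 x 50 mm, top at z = 58 mm) at -85 mm y with the release valve on top.
- valve_axis (a point): Point on the upright axis of the release valve, 100 mm above the bench, over the valve block (x 0, y -85 mm in the lift's frame).
- lever_grip (a point): Top centre of the lever's grip: an upright round black pin, 12 mm in diameter, top 118 mm above the bench, standing 46 mm proud of an 18 mm round boss at the end of a flat steel arm 12 mm wide (tops 74 and 72 mm above the bench). The pin stands 70 mm from the valve's axis and circles round it at constant height as the lever turns.
- valve (a joint): Lever angle in rad: 0 = closed on its stop, grows anticlockwise (seen from above) to 1.3. Closed, the arm points 125 degrees clockwise from the lift's +x (between -y and -x). Stays where left; 2 to 6 N at the grip turn it. The platform stays up to some angle between 0.15 and 0.75, different each time (hidden weight).
- ram (a joint): How far the platform has sunk from its top position, in m, 0 to 0.075, positive downward; at 0 its top is 150 mm above the bench. Once the valve is past the angle where sinking begins, it sinks about 8 mm/s faster for each further 0.1 rad; turning the lever back slows and stops it. It cannot be raised again.
- platform_top (a point): Centre of the top surface of the lift's platform, a bright aluminium plate 100 x 100 x 8 mm on the ram, which carries the contactor.
- deck_top (a point): Centre of the top surface of the transfer deck, a fixed bright aluminium plate 110 x 100 x 8 mm on four dark legs beside the platform, with a low guide strip along its far edge. Its height differs from time to time, 85 to 110 mm above the bench, 40 to 65 mm below the platform at the start.
- contactor_load: Black contactor, 70 x 60 x 63 mm with two copper studs on top, standing loose on the platform; origin at the centre of its underside, z up.
- tape_roll: Bystander: black roll of tape, 51 x 48 x 19 mm, origin at the centre of its underside.
- hex_set: Bystander: set of hex keys in a holder, 26 x 70 x 19 mm, origin at the centre of its underside.
- carton: Bystander: small cardboard carton, 60 x 91 x 45 mm, origin at the centre of its underside.
Not all that is in view belongs to the job. There is more than one size of the part that bears deck_top; the job needs the larger.

How it is judged:
By the outcome, as a careful person would: the job done as asked, in the order asked, and still so for the second after the job is handed in, with the robot touching nothing.
It also fails if it takes over 54 s, if anything falls off the work surface, if the arm or the gripper's body presses on something with over 40 N, if the wrist force passes 120 N, or if a joint passes its speed limit or range.

## Working session

There is one attempt and no reset: what is moved stays moved. The work goes in short steps, Python scripts to look and compute and a shell command to move; the robot and the scene stay as the last step left them, time stands still between calls to the robot, and variables do not carry over. Pictures are saved under pics/ and viewed, at most 10 in all, crops included, and the job is handed in when it is done.

```bash
mkdir -p pics; cat > look.py <<'E'
from bench import bot, viewer, finder
import cv2, numpy as np
def shot(cam,name):
    s=bot.get_state(); c=viewer.read_camera(cam)
    cv2.imwrite(f'pics/{name}.png',c['color'][:,:,::-1]); return s,c
E
python3 - <<'E'
from look import *
s=bot.get_state();print(s['t'],s['position'],np.round(s['orientation'],3).tolist(),s['finger_gap'])
for cam in ['scene','side']:
    s,c=shot(cam,cam+'1'); print(cam,c['xyz'],np.round(c['attitude'],3).tolist(),c['fx'],c['cx'],c['cy'],[k for k in c])
    for th in ['lift','valve_axis','lever_grip','platform_top','deck_top','contactor_load','tape_roll','hex_set','carton']:
        print(th,[(round(d['score'],2),np.round(d['centre'],3).tolist()) for d in finder.spot_point(cam,th)])
E
```

```text
0.0 [0.2313056  0.52556547 0.2043075 ] [[-0.915, 0.403, -0.001], [0.403, 0.915, -0.002], [0.0, -0.002, -1.0]] 0.9982805891229714
scene [-0.22071317 -0.51029648  0.55770853] [[0.551, 0.37, -0.748], [-0.835, 0.247, -0.492], [0.003, 0.895, 0.445]] 390.73547230666327 315.1322954745495 198.78479056259795 ['color', 'fx', 'fy', 'cx', 'cy', 'xyz', 'attitude']
lift [(0.69, [0.557, 0.032, 0.001])]
valve_axis [(0.61, [0.559, -0.046, 0.104])]
lever_grip [(0.66, [0.515, -0.108, 0.122])]
platform_top [(0.93, [0.555, 0.087, 0.148])]
deck_top [(0.71, [0.559, 0.234, 0.105]), (0.59, [0.416, 0.271, 0.079])]
contactor_load [(0.58, [0.554, 0.089, 0.148]), (0.46, [0.515, -0.109, 0.119])]
tape_roll [(0.49, [0.369, 0.154, -0.003])]
hex_set [(0.59, [0.49, -0.297, -0.001])]
carton [(0.65, [0.685, -0.233, -0.001])]
side [-0.10610388 -1.0047711   0.85057135] [[0.837, 0.293, -0.462], [-0.547, 0.434, -0.715], [-0.009, 0.852, 0.524]] 508.9313110128721 325.5106612073038 207.1062621897316 ['color', 'fx', 'fy', 'cx', 'cy', 'xyz', 'attitude']
lift [(0.68, [0.556, 0.031, 0.0])]
valve_axis [(0.67, [0.558, -0.048, 0.1])]
lever_grip [(0.54, [0.518, -0.107, 0.114])]
platform_top [(0.67, [0.56, 0.086, 0.15])]
deck_top [(0.75, [0.563, 0.23, 0.105]), (0.65, [0.416, 0.274, 0.08])]
contactor_load [(0.95, [0.553, 0.093, 0.15])]
tape_roll [(0.47, [0.368, 0.157, -0.0])]
hex_set [(0.74, [0.489, -0.295, 0.0])]
carton [(0.72, [0.684, -0.237, 0.002]), (0.25, [0.557, -0.05, 0.097])]
```

View pics/scene1.png

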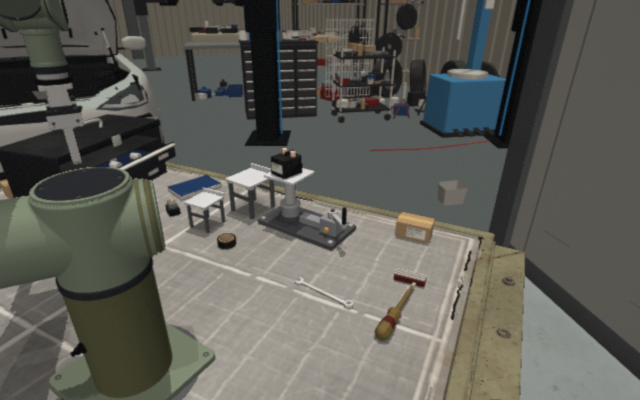

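```bash
python3 -c "
import cv2
a=cv2.imread('pics/side1.png')
cv2.imwrite('pics/side1c.png',cv2.resize(a[40:290,220:520],None,fx=2.4,fy=2.4,interpolation=3))"
```

```text
(no output)
```

View pics/side1c.png

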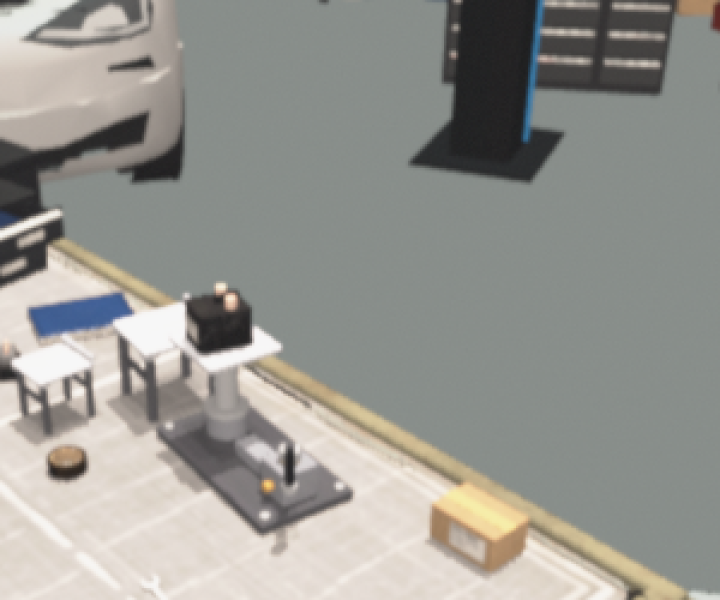

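Scene: the larger deck stands at about (250,178), right beside the platform, with a guide strip; the look-alike is the smaller one at (205,200). In the enlarged side crop the larger is at (150,330) and the smaller at (55,365). deck_top is therefore the one near (0.561, 0.232, 0.105). The black lever pin is at crop (290,465). Now moving towards it, above everything.

```bash
python3 -m crank '{"xyz":[[0,0,-0.25],[-0.86,-0.77,-0.5],[-0.86,-0.77,-0.5],[-0.86,-0.77,-0.5],[-0.86,-0.77,-0.5]],"yaw":[0,0,0,0,0],"gripper":[0.6,0.4,0.4,0.4,0.4]}'
python3 -m crank '{"xyz":[[-0.9,-0.8,0],[-0.9,-0.8,0],[-0.9,-0.8,0],[-0.9,-0.8,0],[-0.9,-0.8,0]],"yaw":[0.06,0.12,0.18,0.24,0.24],"gripper":[0.4,0.4,0.4,0.4,0.4]}'
cat > plan.py <<'E'
from look import *
import sys
# plan.py x y z [tangent angle deg]: rows' shift/yaw to a world target
def plan(x,y,z,a=None):
    s=bot.get_state();R=np.array(s['orientation']);d=R.T@(np.array([x,y,z])-s['position'])/0.2
    yw=0
    if a is not None:
        cur=np.degrees(np.arctan2(R[1,1],R[0,1])); yw=-((a-cur+90)%180-90)/180
    print('t',round(s['t'],2),'pos',np.round(s['position'],4),'xyz',np.round(d,3),'yaw',round(yw,3),'F',np.round(s['wrist_force'],1),'gap',round(s['finger_gap'],3))
if __name__=='__main__': plan(*map(float,sys.argv[1:]))
E
python3 plan.py .517 -.107 .22 -15
```

```text
t: 1.62
position: [0.3278, 0.3141, 0.3063]
orientation: [[-0.915, 0.404, 0.001], [0.404, 0.915, 0.0], [-0.001, 0.001, -1.0]]
wrist_force: [0.3, 0.1, -0.6]
finger_gap: 0.506
grasp_force: 0.0
t: 2.25
position: [0.4284, 0.094, 0.3054]
orientation: [[-0.385, 0.923, 0.0], [0.923, 0.385, -0.001], [-0.001, -0.0, -1.0]]
wrist_force: [-0.8, -0.1, 0.0]
finger_gap: 0.401
grasp_force: 0.0
t 2.25 pos [0.4284 0.094  0.3054] xyz [-1.098  0.022  0.428] yaw 0.209 F [-0.8 -0.1  0. ] gap 0.401
```

```bash
python3 -m crank '{"xyz":[[-0.95,0.02,0],[-0.95,0.02,0],[-0.95,0.02,0.1],[-0.95,0.02,0.3],[-0.95,0.02,0.3]],"yaw":[0.06,0.12,0.18,0.209,0.209],"gripper":[0.4,0.4,0.4,0.4,0.4]}' >/dev/null
python3 plan.py .517 -.107 .22 -15
python3 - <<'E'
from look import *
s,c=shot('wrist','w1')
for th in ['lever_grip','valve_axis']:
    print(th,[(round(d['score'],2),np.round(d['centre'],4).tolist()) for d in finder.spot_point('wrist',th)])
T=np.array(c['tool_from_camera']);print(np.round(T,3).tolist())
R=np.array(s['orientation'])
def proj(P):
    p=R.T@(np.array(P)-s['position']);q=np.linalg.inv(T)@np.r_[p,1];return c['cx']+c['fx']*q[0]/-q[2],c['cy']-c['fy']*q[1]/-q[2]
print(proj([.517,-.107,.118]),proj([.557,-.05,.08]))
E
```

```text
t 2.88 pos [ 0.5028 -0.0749  0.2418] xyz [-0.138  0.11   0.108] yaw 0.003 F [-0.7  0.6  0.7] gap 0.399
lever_grip [(0.66, [0.5217, -0.1074, 0.1196])]
valve_axis [(0.71, [0.5581, -0.0497, 0.1002])]
[[-0.001, 0.961, 0.277, 0.081], [1.0, 0.001, 0.0, -0.0], [0.0, 0.277, -0.961, -0.181], [0.0, 0.0, 0.0, 1.0]]
(np.float64(345.4556833567103), np.float64(217.5402584728981)) (np.float64(367.5574137039467), np.float64(147.48949145423893))
```

View pics/w1.png

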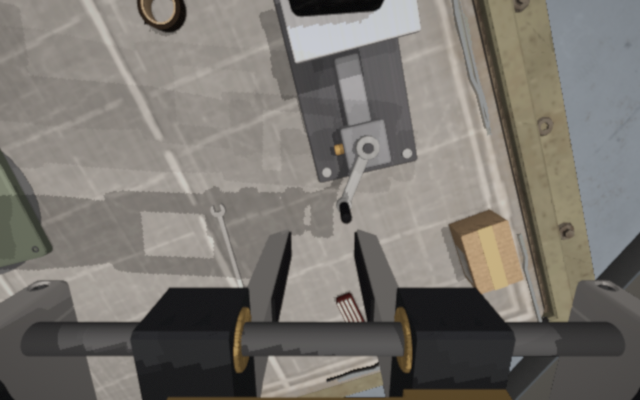

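The picture shows the lever from valve axis (367,147) to pin top (346,215), matching my projected estimate. I'll move over the pin, then down.

```bash
python3 -m crank '{"xyz":[[-0.14,0.11,0],[-0.14,0.11,0.2],[-0.14,0.11,0.4],[-0.14,0.11,0.4],[-0.14,0.11,0.4]],"yaw":[0,0,0,0,0],"gripper":[0.4,0.4,0.4,0.4,0.4]}' >/dev/null
python3 plan.py .5172 -.107 .086 -15
python3 - <<'E'
from look import *
s,c=shot('wrist','w2')
for th in ['lever_grip','valve_axis']:
    print(th,[(round(d['score'],2),np.round(d['centre'],4).tolist()) for d in finder.spot_point('wrist',th)])
E
```

```text
t 3.65 pos [ 0.5214 -0.1088  0.1683] xyz [ 0.004 -0.024  0.411] yaw 0.003 F [0.5 0.1 0.2] gap 0.399
lever_grip [(0.62, [0.52, -0.1074, 0.1173])]
valve_axis [(0.67, [0.5583, -0.05, 0.1029]), (0.53, [0.521, -0.1087, 0.1161])]
```

View pics/w2.png

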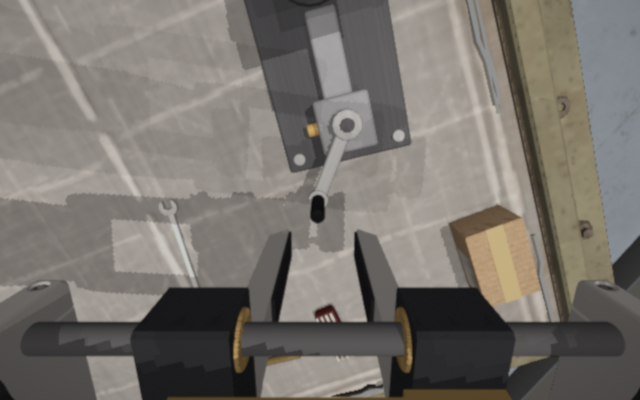

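```bash
python3 -m crank '{"xyz":[[0,-0.01,0.2],[0,-0.01,0.4],[0,-0.01,0.41],[0,-0.01,0.41],[0,-0.01,0.41]],"yaw":[0,0,0,0,0],"gripper":[0.4,0.4,0.4,0.4,0.4]}' 
python3 plan.py .5185 -.1073 .086 -15
```

```text
t: 4.42
position: [0.5197, -0.1092, 0.0859]
orientation: [[0.252, 0.968, 0.004], [0.968, -0.252, -0.002], [-0.001, 0.005, -1.0]]
wrist_force: [0.2, -0.1, 0.4]
finger_gap: 0.398
grasp_force: 0.0
t 4.42 pos [ 0.5197 -0.1092  0.0859] xyz [ 0.008 -0.008 -0.001] yaw 0.002 F [ 0.2 -0.1  0.4] gap 0.398
```

```bash
python3 -m crank '{"xyz":[[0.01,0,0],[0.01,0,0],[0.01,0,0],[0.01,0,0],[0.01,0,0]],"yaw":[0,0,0,0,0],"gripper":[0.3,0.2,0.15,0.15,0.15]}' 3
python3 - <<'E'
from look import *
s,c=shot('wrist','w3')
a=c['color'][130:400,200:480,::-1];cv2.imwrite('pics/w3.png',cv2.resize(a,None,fx=2,fy=2))
E
```

```text
t: 5.05
position: [0.5181, -0.1065, 0.0834]
orientation: [[0.252, 0.968, -0.0], [0.968, -0.252, 0.0], [0.0, -0.0, -1.0]]
wrist_force: [-0.3, -0.4, 0.0]
finger_gap: 0.152
grasp_force: 0.0
```

View pics/w3.png

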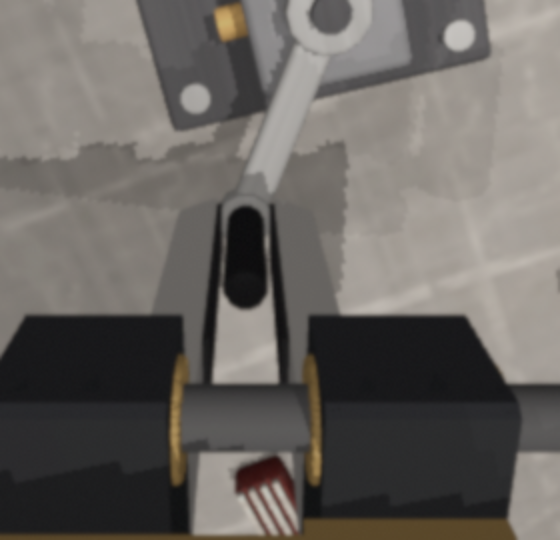

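The pin stands between the pads (crop (245,250)). Next I'll prepare a ram tracker and check what the fixed cameras see, with projected outlines.

```bash
cat > track.py <<'E'
from look import *
def proj(c,P):
    q=(np.atleast_2d(P)-c['xyz'])@np.array(c['attitude']); return np.c_[c['cx']+c['fx']*q[:,0]/-q[:,2],c['cy']-c['fy']*q[:,1]/-q[:,2]]
def sq(x,y,z,a,b): return np.array([[x-a,y-b,z],[x+a,y-b,z],[x+a,y+b,z],[x-a,y+b,z]])
def overlay(c,quads,lo,hi,k=4):
    im=cv2.resize(c['color'][lo[1]:hi[1],lo[0]:hi[0],::-1],None,fx=k,fy=k,interpolation=3)
    for q,col in quads:
        p=(proj(c,q)-lo+.5)*k; cv2.polylines(im,[np.int32(p*16)],True,col,1,cv2.LINE_AA,4)
    return im
def ram(cams=('scene','side')):
    out=[]
    for cam in cams:
        c=viewer.read_camera(cam); a=cv2.cvtColor(cv2.imread(f'pics/{cam}1.png'),6).astype(np.float32); b=cv2.cvtColor(c['color'],7).astype(np.float32)
        g=np.mgrid[0:80:1]/1000.
        P0=np.array([.555,.089,.19]); pts=proj(c,P0-np.outer(g,[0,0,1])); u0=np.round(pts[0]).astype(int); h=22
        T=a[u0[1]-h+2:u0[1]+h-2,u0[0]-h+4:u0[0]+h-4]; T=T[2:36,2:34]
        # score along the known path of motion (subpixel sampling, mean-normalised correlation)
        cen=np.array([u0[0]-h+6+15.5,u0[1]-h+4+16.5])
        sc=[cv2.matchTemplate(cv2.getRectSubPix(b,(T.shape[1],T.shape[0]),tuple((cen+p-pts[0]).astype(float))),T,cv2.TM_CCOEFF_NORMED)[0,0] for p in pts]
        i=int(np.argmax(sc)); out.append((i,round(float(sc[i]),3)))
    s=bot.get_state(); print('t',round(s['t'],2),'ram mm',out,'F',np.round(s['wrist_force'],1),'pos',np.round(s['position'],4),'grasp',round(s['grasp_force'],1))
if __name__=='__main__': ram()
E
python3 track.py
python3 - <<'E'
from track import *
ims=[]
for cam,lo,hi in [('scene',(190,140),(330,240)),('side',(220,150),(360,250))]:
    s,c=shot(cam,cam+'2')
    ims.append(overlay(c,[(sq(.557,.088,.150,.05,.05),(0,0,255)),(sq(.561,.232,.105,.055,.05),(0,255,0))],lo,hi,k=5)[:, :])
    for th in ['platform_top','deck_top']: print(th,[(round(d['score'],2),np.round(d['centre'],4).tolist()) for d in finder.spot_point(cam,th)])
cv2.imwrite('pics/ov1.png',cv2.resize(np.vstack(ims),None,fx=.6*1,fy=.6))
cv2.imwrite('pics/ov1.png',np.vstack([i[:300] if 0 else cv2.resize(i,(420*1,300)) for i in ims]))
# pin shift table in tool units
X=np.array([.252,.968]);Y=np.array([.968,-.252]);f=lambda t:.07*np.array([np.cos(np.radians(-125)+t),np.sin(np.radians(-125)+t)])
for t in np.arange(0,1.01,.05): d=(f(t)-f(0))/.2; print(round(t,2),np.round([d@X,d@Y],4))
E
```

```text
t 5.2 ram mm [(0, 0.999), (0, 0.881)] F [ 0.   0.6 -0. ] pos [ 0.5181 -0.1064  0.0834] grasp 0.0
platform_top [(0.91, [0.5552, 0.0925, 0.15])]
deck_top [(0.9, [0.5569, 0.2336, 0.1054]), (0.88, [0.416, 0.2698, 0.0801])]
platform_top [(0.57, [0.5585, 0.0899, 0.1493]), (0.55, [0.4885, -0.2947, 0.0001])]
deck_top [(0.86, [0.4133, 0.2725, 0.0802]), (0.69, [0.5639, 0.2286, 0.1041]), (0.17, [0.5593, 0.088, 0.1478]), (0.15, [0.3672, 0.1514, -0.0028])]
0.0 [0. 0.]
0.05 [-0.0057  0.0166]
0.1 [-0.0105  0.0334]
0.15 [-0.0146  0.0504]
0.2 [-0.0177  0.0676]
0.25 [-0.02   0.085]
0.3 [-0.0214  0.1024]
0.35 [-0.022   0.1199]
0.4 [-0.0216  0.1374]
0.45 [-0.0204  0.1549]
0.5 [-0.0184  0.1723]
0.55 [-0.0154  0.1895]
0.6 [-0.0116  0.2066]
0.65 [-0.007   0.2235]
0.7 [-0.0015  0.2401]
0.75 [0.0048 0.2564]
0.8 [0.0119 0.2724]
0.85 [0.0199 0.288 ]
0.9 [0.0285 0.3032]
0.95 [0.038 0.318]
1.0 [0.0481 0.3322]
```

View pics/ov1.png

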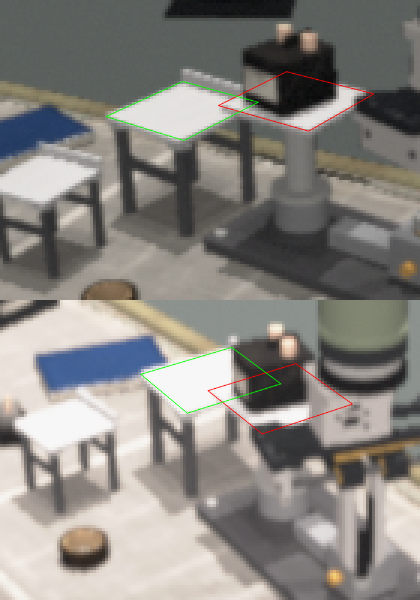

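Both outlines fit: platform at 0.150, large deck at 0.105, so the target ram is about 45 mm. Opening gently to 0.15 rad.

```bash
python3 -m crank '{"xyz":[[-0.006,0.017,0],[-0.0105,0.033,0],[-0.0145,0.05,0],[-0.018,0.068,0],[-0.018,0.068,0]],"yaw":[0,0,0,0,0],"gripper":[0.15,0.15,0.15,0.15,0.15]}' >/dev/null; python3 track.py
```

```text
t 6.22 ram mm [(0, 0.999), (0, 0.999)] F [-2.2 -0.1  0.6] pos [ 0.5309 -0.1133  0.0834] grasp 0.5
```

```bash
python3 -m crank '{"xyz":[[-0.001,0.009,0],[-0.0025,0.0175,0],[-0.0025,0.0175,0],[-0.0025,0.0175,0]],"yaw":[0,0,0,0],"gripper":[0.15,0.15,0.15,0.15]}' >/dev/null; python3 track.py
python3 -m crank '{"xyz":[[-0.001,0.009,0],[-0.0015,0.0175,0],[-0.0015,0.0175,0],[-0.0015,0.0175,0]],"yaw":[0,0,0,0],"gripper":[0.15,0.15,0.15,0.15]}' >/dev/null; python3 track.py
```

```text
t 6.83 ram mm [(0, 0.999), (0, 1.0)] F [-2.  -0.6 -2.3] pos [ 0.5338 -0.1147  0.0834] grasp 0.7
t 7.42 ram mm [(1, 0.995), (1, 0.997)] F [-0.7 -0.1 -0.6] pos [ 0.5372 -0.1159  0.0835] grasp 0.7
```

```bash
python3 -m crank '{"xyz":[[0,0,0],[0,0,0],[0,0,0],[0,0,0]],"yaw":[0,0,0,0],"gripper":[0.15,0.15,0.15,0.15]}' >/dev/null; python3 track.py
```

```text
t 8.03 ram mm [(2, 0.991), (2, 0.996)] F [-1.  -0.5 -1.4] pos [ 0.5372 -0.1159  0.0835] grasp 0.4
```

```bash
python3 -m crank '{"xyz":[[-0.0005,0.01,0],[-0.0005,0.02,0],[-0.0005,0.028,0],[-0.0005,0.028,0]],"yaw":[0,0,0,0],"gripper":[0.15,0.15,0.15,0.15]}' >/dev/null; python3 track.py; python3 -m crank '{"xyz":[[0,0,0],[0,0,0],[0,0,0],[0,0,0],[0,0,0]],"yaw":[0,0,0,0,0],"gripper":[0.15,0.15,0.15,0.15,0.15]}' >/dev/null; python3 track.py
```

```text
t 8.62 ram mm [(4, 0.975), (5, 0.991)] F [-0.6 -0.5  0.3] pos [ 0.5427 -0.1174  0.0835] grasp 0.6
t 9.35 ram mm [(8, 0.947), (9, 0.983)] F [ 0.6  0.2 -0.9] pos [ 0.5426 -0.1174  0.0836] grasp 0.0
```

```bash
H='' ; python3 -m crank '{"xyz":[[0,0,0],[0,0,0],[0,0,0],[0,0,0],[0,0,0]],"yaw":[0,0,0,0,0],"gripper":[0.15,0.15,0.15,0.15,0.15]}' >/dev/null; python3 -m crank '{"xyz":[[0,0,0],[0,0,0],[0,0,0],[0,0,0],[0,0,0]],"yaw":[0,0,0,0,0],"gripper":[0.15,0.15,0.15,0.15,0.15]}' >/dev/null; python3 track.py;  python3 -m crank '{"xyz":[[0,0,0],[0,0,0],[0,0,0],[0,0,0],[0,0,0]],"yaw":[0,0,0,0,0],"gripper":[0.15,0.15,0.15,0.15,0.15]}' >/dev/null; python3 track.py
```

```text
t 10.7 ram mm [(16, 0.9), (17, 0.964)] F [0.6 0.8 0.3] pos [ 0.5424 -0.1174  0.0834] grasp 0.0
t 11.43 ram mm [(20, 0.901), (20, 0.944)] F [ 0.4  0.5 -0.7] pos [ 0.5424 -0.1175  0.0834] grasp 0.0
```

```bash
python3 -m crank '{"xyz":[[0,0,0],[0,0,0],[0,0,0],[0,0,0],[0,0,0]],"yaw":[0,0,0,0,0],"gripper":[0.15,0.15,0.15,0.15,0.15]}' >/dev/null; python3 -m crank '{"xyz":[[0,0,0],[0,0,0],[0,0,0],[0,0,0],[0,0,0]],"yaw":[0,0,0,0,0],"gripper":[0.15,0.15,0.15,0.15,0.15]}' >/dev/null; python3 track.py;  python3 -m crank '{"xyz":[[0,0,0],[0,0,0],[0,0,0],[0,0,0],[0,0,0]],"yaw":[0,0,0,0,0],"gripper":[0.15,0.15,0.15,0.15,0.15]}' >/dev/null; python3 track.py
```

```text
t 12.78 ram mm [(27, 0.893), (27, 0.893)] F [-0.3 -0.2  0.7] pos [ 0.5424 -0.1174  0.0834] grasp 0.0
t 13.5 ram mm [(30, 0.891), (30, 0.862)] F [ 0.3 -0.1 -0.4] pos [ 0.5424 -0.1174  0.0834] grasp 0.0
```

```bash
python3 -m crank '{"xyz":[[0,0,0],[0,0,0],[0,0,0],[0,0,0],[0,0,0]],"yaw":[0,0,0,0,0],"gripper":[0.15,0.15,0.15,0.15,0.15]}' >/dev/null; python3 track.py
python3 - <<'E'
from track import *
for cam in ['scene','side']:
    s,c=shot(cam,cam+'3')
    lo,hi=((215,145),(325,225)) if cam=='scene' else ((250,150),(360,230))
    im=overlay(c,[(sq(.557,.088,.116,.05,.05),(0,0,255)),(sq(.561,.232,.105,.055,.05),(0,255,0))],lo,hi,k=6)
    cv2.imwrite(f'pics/o_{cam}.png',im)
    for th in ['platform_top','contactor_load','deck_top']: print(th,[(round(d['score'],2),np.round(d['centre'],4).tolist()) for d in finder.spot_point(cam,th)][:2])
cv2.imwrite('pics/ov2.png',cv2.resize(np.vstack([cv2.imread('pics/o_scene.png'),cv2.imread('pics/o_side.png')]),(412,600)))
E
```

```text
t 14.22 ram mm [(34, 0.89), (34, 0.831)] F [-0.1  0.2 -0.3] pos [ 0.5424 -0.1174  0.0834] grasp 0.0
platform_top [(0.83, [0.5557, 0.0905, 0.1127])]
contactor_load [(0.57, [0.5543, 0.0902, 0.1176])]
deck_top [(0.84, [0.4172, 0.2729, 0.0817]), (0.59, [0.5588, 0.231, 0.1061])]
platform_top [(0.74, [0.5594, 0.09, 0.1136])]
contactor_load [(0.81, [0.5537, 0.0886, 0.1146])]
deck_top [(0.91, [0.4126, 0.2724, 0.0793]), (0.74, [0.5597, 0.2276, 0.109])]
```

View pics/ov2.png

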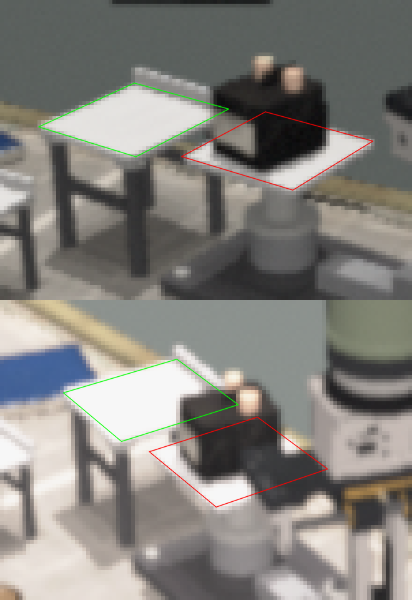

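Both outlines still fit; the platform is at about 0.114 and the deck at about 0.105. I'll refine from the saved pictures, which costs no robot time.

```bash
cat > fit.py <<'E'
from track import *
from scipy.optimize import minimize
def cams():
    return {k:{a:b for a,b in viewer.read_camera(k).items()} for k in ('scene','side')}
def fit(tag,C,p0,a,b,edges):
    G={k:cv2.GaussianBlur(cv2.cvtColor(cv2.imread(f'pics/{k}{tag}.png'),6),(0,0),.7).astype(np.float32) for k in C}
    def cost(p):
        v=0; q=sq(*p[:3],a,b)
        for k,es in edges.items():
            for e in es:
                f=np.linspace(.06,.94,40)[:,None]; P=proj(C[k],q[e]*(1-f)+q[(e+1)%4]*f)
                d=P[-1]-P[0]; n=np.array([-d[1],d[0]])/np.hypot(*d); m=proj(C[k],q.mean(0)[None])[0]
                if n@(m-P[0])<0:n=-n
                S=lambda o:cv2.remap(G[k],(P+o*n)[:,:1].astype(np.float32),(P+o*n)[:,1:].astype(np.float32),cv2.INTER_CUBIC).ravel()
                g=S(.8)-S(-.8); v-=np.mean(np.clip(g,-20,90))
        return v
    best=min((minimize(cost,np.array(p0)+d,method='Nelder-Mead',options=dict(initial_simplex=np.array(p0)+d+.004*np.vstack([np.zeros(3),np.eye(3)]),xatol=1e-5)) for d in np.random.default_rng(0).normal(0,.002,(8,3))),key=lambda r:r.fun)
    return np.round(best.x,4),round(best.fun,1)
E
python3 - <<'E'
from fit import *
C=cams()
E1={'scene':[0,3],'side':[0,3]}; E3={'scene':[0,3],'side':[3]}
print('plat start',fit('1',C,(.557,.088,.150),.05,.05,E1),fit('1',C,(.557,.088,.150),.05,.05,E3))
print('plat now',fit('3',C,(.557,.088,.114),.05,.05,E3))
for t in '123': print('deck',fit(t,C,(.561,.232,.105),.055,.05,{'scene':[2,3],'side':[2,3]}))
E
```

```text
plat start (array([0.5614, 0.0899, 0.146 ]), np.float64(-173.9)) (array([0.5607, 0.0903, 0.1465]), np.float64(-129.9))
plat now (array([0.5569, 0.087 , 0.1144]), np.float64(-139.3))
deck (array([0.554 , 0.2276, 0.1083]), np.float64(-214.1))
deck (array([0.5538, 0.2274, 0.1084]), np.float64(-213.4))
deck (array([0.554 , 0.2278, 0.1083]), np.float64(-212.9))
```

The fits scatter by about ±3 mm, so I'll stop the sinking short of the goal by turning the lever back, then take a closer stereo look with the wrist camera.

```bash
python3 -m crank '{"xyz":[[0.0018,-0.045,0],[0.0095,-0.09,0],[0.0095,-0.09,0],[0.0095,-0.09,0]],"yaw":[0,0,0,0],"gripper":[0.15,0.15,0.15,0.15]}' >/dev/null; python3 track.py; python3 -m crank '{"xyz":[[0,0,0],[0,0,0],[0,0,0],[0,0,0]],"yaw":[0,0,0,0],"gripper":[0.15,0.2,0.25,0.3]}'; python3 track.py
```

```text
t 15.32 ram mm [(37, 0.888), (37, 0.798)] F [ 0.5 -1.2  1.3] pos [ 0.5258 -0.1111  0.0838] grasp 0.9
t: 15.82
position: [0.5249, -0.1107, 0.083]
orientation: [[0.252, 0.968, -0.001], [0.968, -0.252, 0.001], [0.0, -0.001, -1.0]]
wrist_force: [1.0, -0.2, 0.2]
finger_gap: 0.29
grasp_force: 0.0
t 15.93 ram mm [(37, 0.888), (37, 0.804)] F [-0.1 -0.4  0.3] pos [ 0.5252 -0.1109  0.0832] grasp 0.0
```

```bash
python3 -m crank '{"xyz":[[0,0,-0.3],[0,0,-0.6],[0.1,0,-0.9],[0.4,0,-1.0],[0.7,0,-1.0]],"yaw":[0,0,0,0,0],"gripper":[0.3,0.3,0.3,0.3,0.3]}' >/dev/null; python3 -m crank '{"xyz":[[0.2,-0.3,0],[0.2,-0.3,0],[0.2,-0.3,0],[0.2,-0.3,0]],"yaw":[0,0,0,0],"gripper":[0.3,0.3,0.3,0.3]}' >/dev/null
cat > ws.py <<'E'
from look import *
import pickle,sys
n=sys.argv[1]; s,c=shot('wrist',n); pickle.dump((s,c),open(n+'.pkl','wb')); print(s['t'],s['position'])
for th in ['platform_top','deck_top','valve_axis']: print(th,[(round(d['score'],2),np.round(d['centre'],4).tolist()) for d in finder.spot_point('wrist',th)][:3])
E
python3 ws.py wa
python3 -m crank '{"xyz":[[0.1,0.3,0],[0.1,0.6,0],[0.1,0.7,0],[0.1,0.7,0],[0.1,0.7,0]],"yaw":[0,0,0,0,0],"gripper":[0.3,0.3,0.3,0.3,0.3]}' >/dev/null; python3 ws.py wb
python3 -c "
import cv2,numpy as np
cv2.imwrite('pics/wab.png',np.vstack([cv2.imread('pics/wa.png')[:300],cv2.imread('pics/wb.png')[:300]]))"
```

```text
17.05 [0.51346729 0.07710671 0.28372251]
platform_top []
deck_top [(0.8, [0.5577, 0.2304, 0.103]), (0.57, [0.4118, 0.2721, 0.0827])]
valve_axis [(0.89, [0.5615, -0.0514, 0.1005])]
17.875 [0.65259639 0.0622416  0.28332857]
platform_top []
deck_top [(0.79, [0.5549, 0.231, 0.1086]), (0.76, [0.4112, 0.2713, 0.0786])]
valve_axis [(0.66, [0.5582, -0.0509, 0.102])]
```

View pics/wab.png

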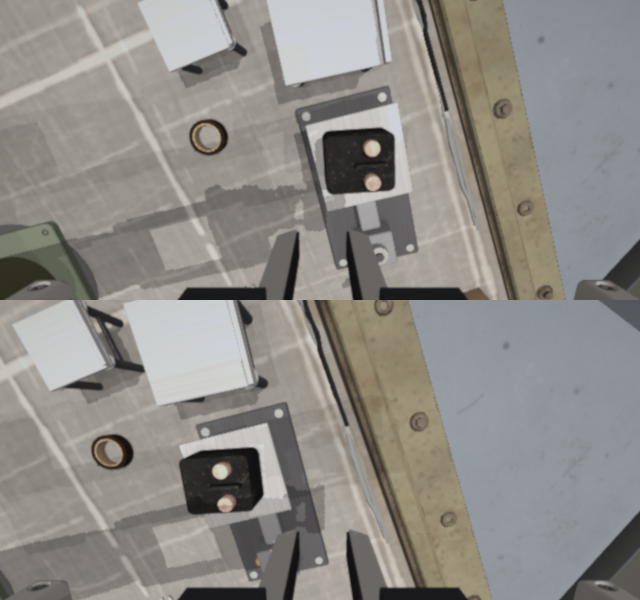

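The wrist views are clear: deck near-left corner at (285,85) in the first and (156,104) in the second, platform near-right corner at (411,192) and (290,196). Fitting both plates in stereo.

```bash
cat > wfit.py <<'E'
from look import *
import pickle
from scipy.optimize import minimize
V={n:pickle.load(open(n+'.pkl','rb')) for n in ('wa','wb')}
G={n:cv2.GaussianBlur(cv2.cvtColor(V[n][1]['color'],7),(0,0),.7).astype(np.float32) for n in V}
def proj(n,P):
    s,c=V[n]; p=(P-s['position'])@np.array(s['orientation']); q=np.c_[p,np.ones(len(p))]@np.linalg.inv(c['tool_from_camera']).T
    return np.c_[c['cx']+c['fx']*q[:,0]/-q[:,2],c['cy']-c['fy']*q[:,1]/-q[:,2]]
def quad(p,a,b):
    u=np.array([[-a,-b],[a,-b],[a,b],[-a,b]]);c,s=np.cos(p[3]),np.sin(p[3]);return np.c_[u@np.array([[c,s],[-s,c]])+p[:2],np.full(4,p[2])]
def fit(p0,a,b,E):
    def cost(p):
        q=quad(p,a,b);v=0
        for n,es in E.items():
            for e in es:
                f=np.linspace(.04,.96,60)[:,None];P=proj(n,q[e]*(1-f)+q[(e+1)%4]*f);d=P[-1]-P[0];m=np.array([-d[1],d[0]])/np.hypot(*d)
                if m@(proj(n,q.mean(0)[None])[0]-P[0])<0:m=-m
                ok=P[:,1]>3;S=lambda o:cv2.remap(G[n],(P+o*m)[:,:1].astype(np.float32),(P+o*m)[:,1:].astype(np.float32),1).ravel()
                v-=np.mean(np.clip(S(.9)-S(-.9),-20,80)[ok])
        return v
    rng=np.random.default_rng(1);o=[]
    for i in range(12):
        x=np.array(p0)+rng.normal(0,1,4)*[.003,.003,.004,.01]
        o.append(minimize(cost,x,method='Nelder-Mead',options=dict(initial_simplex=x+np.vstack([np.zeros(4),np.diag([.004,.004,.006,.02])]),xatol=1e-5,maxiter=600)))
    o.sort(key=lambda r:r.fun); return [(np.round(r.x,4).tolist(),round(r.fun,1)) for r in o[:2]]
if __name__=='__main__':
    P=fit((.557,.088,.111,0),.05,.05,{'wa':[0,1,2,3],'wb':[0,1,2]});print('plat',P)
    D=fit((.558,.231,.106,0),.055,.05,{'wa':[0,3],'wb':[0,3]});print('deck',D)
    D2=fit((.558,.231,.106,0),.055,.05,{'wa':[0,1,3],'wb':[0,1,3]});print('deck+strip edge',D2)
    ims=[]
    for n in V:
        im=cv2.resize(V[n][1]['color'][:240,100:420,::-1],None,fx=2.4,fy=2.4,interpolation=3)
        for q,c in ((quad(P[0][0],.05,.05),(0,0,255)),(quad(D[0][0],.055,.05),(0,200,0))):
            cv2.polylines(im,[np.int32(((proj(n,q)-[100,0])+.5)*2.4*16)],True,c,1,cv2.LINE_AA,4)
        ims.append(im[:, :])
    cv2.imwrite('pics/wov.png',cv2.resize(np.vstack(ims),(400,600)))
E
python3 wfit.py
```

```text
plat [([0.5597, 0.0892, 0.1119, -0.0153], np.float64(-330.1)), ([0.5597, 0.0892, 0.1119, -0.016], np.float64(-330.0))]
deck [([0.5586, 0.2316, 0.1065, -0.0532], np.float64(-185.7)), ([0.5587, 0.2316, 0.1067, -0.0541], np.float64(-185.6))]
deck+strip edge [([0.5588, 0.2304, 0.1198, -0.0538], np.float64(-218.0)), ([0.5588, 0.2304, 0.1198, -0.0538], np.float64(-217.9))]
```

View pics/wov.png

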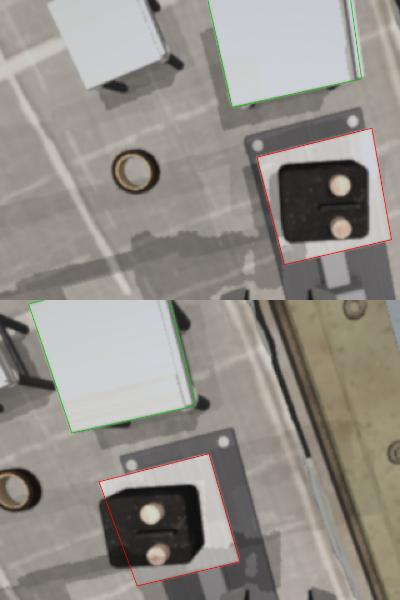

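The outlines sit on both plates: platform 0.1119, deck 0.1065, agreeing with the finder's mean of 0.1058. About 5.3 mm remains, so back to the lever.

```bash
python3 -m crank '{"xyz":[[-0.3,-0.1,0],[-0.6,-0.25,0],[-0.9,-0.4,0],[-1.0,-0.4,0],[-1.0,-0.4,0.1]],"yaw":[0,0,0,0,0],"gripper":[0.3,0.3,0.3,0.3,0.3]}' >/dev/null; python3 plan.py .525 -.1109 .0834
```

```text
t 18.7 pos [ 0.5254 -0.1132  0.266 ] xyz [ 0.012 -0.01   0.913] yaw 0 F [ 0.3 -0.7 -0.6] gap 0.301
```

```bash
python3 -m crank '{"xyz":[[0,0,0.3],[0,0,0.6],[0,0,0.8],[0,0,0.9],[0,0,0.9]],"yaw":[0,0,0,0,0],"gripper":[0.3,0.3,0.3,0.3,0.3]}' >/dev/null; python3 plan.py .525 -.1109 .0834;  python3 -m crank '{"xyz":[[0,0,0],[0,0,0],[0,0,0],[0,0,0],[0,0,0]],"yaw":[0,0,0,0,0],"gripper":[0.22,0.15,0.15,0.15,0.15]}'; python3 track.py
```

```text
t 19.32 pos [ 0.5236 -0.1101  0.082 ] xyz [-0.002  0.008 -0.007] yaw 0 F [0.1 0.8 1.4] gap 0.301
t: 19.95
position: [0.5258, -0.1112, 0.0838]
orientation: [[0.252, 0.968, 0.001], [0.968, -0.252, -0.0], [-0.0, 0.001, -1.0]]
wrist_force: [0.8, 0.1, 0.7]
finger_gap: 0.149
grasp_force: 0.2
t 20.05 ram mm [(37, 0.889), (37, 0.8)] F [-0.3 -0.5  0.2] pos [ 0.5257 -0.1112  0.0836] grasp 0.3
```

```bash
python3 -m crank '{"xyz":[[-0.006,0.03,0],[-0.0095,0.055,0],[-0.0095,0.073,0],[-0.0095,0.073,0],[-0.0095,0.073,0]],"yaw":[0,0,0,0,0],"gripper":[0.15,0.15,0.15,0.15,0.15]}' >/dev/null; python3 track.py;python3 -m crank '{"xyz":[[0,0,0],[0,0,0],[0,0,0],[0,0,0]],"yaw":[0,0,0,0],"gripper":[0.15,0.15,0.15,0.15]}' >/dev/null; python3 track.py
```

```text
t 20.77 ram mm [(38, 0.891), (38, 0.795)] F [-0.5 -0.2  0.1] pos [ 0.5394 -0.1164  0.0834] grasp 0.2
t 21.38 ram mm [(39, 0.886), (39, 0.786)] F [ 0.8  0.  -1.2] pos [ 0.5392 -0.1166  0.0835] grasp 0.0
```

```bash
sed -i 's#np.mgrid\[0:80:1\]/1000.#np.mgrid[0:80:.25]/1000.#; s#out.append((i,#out.append((i/4,#' track.py; python3 -m crank '{"xyz":[[0,0,0],[0,0,0],[0,0,0],[0,0,0],[0,0,0]],"yaw":[0,0,0,0,0],"gripper":[0.15,0.15,0.15,0.15,0.15]}' >/dev/null; python3 track.py
```

```text
t 22.1 ram mm [(40.25, 0.888), (40.5, 0.772)] F [-0.8  0.1 -0.1] pos [ 0.5391 -0.1166  0.0835] grasp 0.0
```

```bash
python3 -m crank '{"xyz":[[0,0,0],[0,0,0],[0,0,0],[0,0,0],[0,0,0]],"yaw":[0,0,0,0,0],"gripper":[0.15,0.15,0.15,0.15,0.15]}' >/dev/null; python3 track.py; python3 -m crank '{"xyz":[[0.002,-0.03,0],[0.0095,-0.073,0],[0.0095,-0.073,0],[0.0095,-0.073,0]],"yaw":[0,0,0,0],"gripper":[0.15,0.15,0.15,0.15]}' >/dev/null; python3 track.py
```

```text
t 22.82 ram mm [(41.5, 0.882), (42.25, 0.762)] F [-0.2 -0.5 -0.6] pos [ 0.5391 -0.1166  0.0835] grasp 0.0
t 23.43 ram mm [(42.0, 0.881), (42.75, 0.764)] F [ 1.3 -1.1  0.8] pos [ 0.5259 -0.1113  0.0839] grasp 1.0
```

```bash
python3 -m crank '{"xyz":[[0.006,-0.02,0],[0.0125,-0.038,0],[0.0125,-0.04,0],[0.0125,-0.04,0]],"yaw":[0,0,0,0],"gripper":[0.15,0.15,0.15,0.15]}' |grep -E 'pos|force'; python3 -m crank '{"xyz":[[0.001,-0.0025,0],[0.001,-0.0025,0],[0.001,-0.0025,0]],"yaw":[0,0,0],"gripper":[0.15,0.15,0.15]}' |grep -E 'pos|force'
```

```text
position: [0.5189, -0.107, 0.0838]
wrist_force: [2.5, -3.6, -0.3]
grasp_force: 1.8
position: [0.5183, -0.1064, 0.0837]
wrist_force: [3.0, -2.8, 1.5]
grasp_force: 1.9
```

```bash
for i in 1; do python3 -m crank '{"xyz":[[0.001,-0.0025,0],[0.001,-0.0025,0],[0.001,-0.0025,0]],"yaw":[0,0,0],"gripper":[0.15,0.15,0.15]}' |grep -E 'pos|force'; done; python3 - <<'E'
from look import *
for i in range(3): viewer.read_camera('wrist'); s=bot.get_state(); print(s['position'],s['wrist_force'],s['grasp_force'])
E
```

```text
position: [0.5177, -0.1059, 0.0836]
wrist_force: [2.4, -3.4, 2.4]
grasp_force: 2.0
[ 0.51767628 -0.10588383  0.08359324] [ 4.25756406 -2.00661252  1.33309738] 1.9729506969451904
[ 0.51766884 -0.10586266  0.08358258] [ 3.0536294  -1.65187879  3.91945062] 1.9686359167099
[ 0.51767284 -0.10587828  0.08358836] [ 3.64932885 -1.57903     3.19037916] 1.9774771481752396
```

```bash
python3 -m crank '{"xyz":[[0.001,-0.003,0],[0.001,-0.003,0],[0.001,-0.003,0]],"yaw":[0,0,0],"gripper":[0.15,0.15,0.15]}' 12 |grep -E 'pos|force|gap'; python3 -m crank '{"xyz":[[0.001,-0.003,0],[0.001,-0.003,0],[0.001,-0.003,0]],"yaw":[0,0,0],"gripper":[0.15,0.15,0.15]}' |grep -E 'pos|force|gap'; python3 - <<'E'
from look import *
s,c=shot('wrist','w5')
a=cv2.imread('pics/w3.png'); b=cv2.resize(c['color'][130:400,200:480,::-1],None,fx=2,fy=2)
cv2.imwrite('pics/w35.png',np.vstack([a[:300],b[:300]]))
E
```

```text
position: [0.5171, -0.1055, 0.0835]
wrist_force: [2.3, -1.6, 3.6]
finger_gap: 0.151
grasp_force: 2.1
position: [0.5165, -0.1052, 0.0835]
wrist_force: [4.1, -1.9, 3.0]
finger_gap: 0.146
grasp_force: 2.1
```

View pics/w35.png

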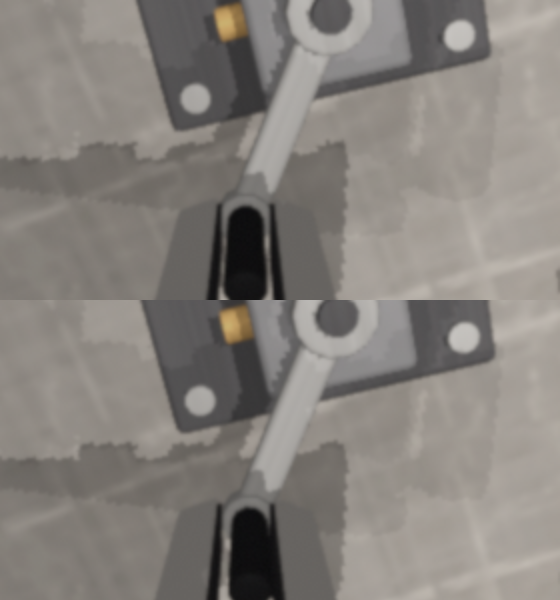

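Both crops show the lever at nearly the same angle relative to the plate (axis (330,14) vs (336,318), pin (245,250) vs (249,550)). I'll check numerically whether it is on its stop and whether the lift moved.

```bash
python3 - <<'E'
from look import *
s=bot.get_state();c=viewer.read_camera('wrist')
print(c['fx'],s['position'],s['wrist_force'])
a=cv2.cvtColor(cv2.imread('pics/w3.png'),6); b=cv2.cvtColor(cv2.resize(c['color'][130:400,200:480],None,fx=2,fy=2),7)
def tr(x,y,h):
    T=a[max(y-h,0):y+h,x-h:x+h]; y0=max(y-h,0)
    R=cv2.matchTemplate(b,T,5); i=np.unravel_index(R.argmax(),R.shape); 
    r,cc=i
    sub=lambda m,z,p:0.5*(m-p)/(m-2*z+p)
    dx=sub(R[r,cc-1],R[r,cc],R[r,cc+1]); dy=sub(R[r-1,cc],R[r,cc],R[r+1,cc]) if 0<r<R.shape[0]-1 else 0
    return round(cc+dx-(x-h),2),round(r+dy-y0,2),round(R.max(),3)
for n,p in dict(boltL=(195,99,16),boltR=(460,36,16),brass=(231,24,18),armmid=(283,130,22),armlow=(262,170,18),boss=(245,200,10),bench=(420,200,40),bench2=(100,200,50)).items(): print(n,tr(*p))
T=np.array(c['tool_from_camera']);R=np.array(s['orientation'])
def proj(P,pos):
    q=np.linalg.inv(T)@np.r_[R.T@(np.array(P)-pos),1];return np.array([c['cx']+c['fx']*q[0]/-q[2]-200,c['cy']-c['fy']*q[1]/-q[2]-130])*2
for P in [(.505,-.08,.014),(.6,-.08,.014),(.535,-.082,.072),(.518,-.107,.074),(.55,-.13,0)]:
    print(P,proj(P,np.array([.5181,-.1065,.0834])),'expected shift if unmoved',proj(P,s['position'])-proj(P,np.array([.5181,-.1065,.0834])))
E
```

```text
321.28254236243663 [ 0.51650817 -0.10515867  0.08351131] [ 4.6396904  -1.31068854  3.88677597]
boltL (np.float64(4.66), np.float64(2.06), np.float32(0.996))
boltR (np.float64(4.67), np.float64(2.06), np.float32(0.994))
brass (np.float64(5.23), np.float64(2.17), np.float32(0.994))
armmid (np.float64(5.21), np.float64(1.26), np.float32(0.99))
armlow (np.float64(3.18), np.float64(1.19), np.float32(0.868))
boss (np.float64(3.51), np.float64(1.53), np.float32(0.993))
bench (np.float64(1.43), np.float64(0.45), np.float32(0.963))
bench2 (np.float64(2.41), np.float64(0.56), np.float32(0.942))
(0.505, -0.08, 0.014) [196.83603834 102.76903367] expected shift if unmoved [4.76881079 2.11878009]
(0.6, -0.08, 0.014) [431.99295104  42.51808875] expected shift if unmoved [4.56185676 2.26061169]
(0.535, -0.082, 0.072) [278.35078272 127.9141505 ] expected shift if unmoved [5.9933179  2.68252959]
(0.518, -0.107, 0.074) [245.65984362 215.5959946 ] expected shift if unmoved [5.87571465 2.45311913]
(0.55, -0.13, 0) [329.75709095 178.09255811] expected shift if unmoved [4.19761826 1.84441227]
```

```bash
for i in 1; do python3 -m crank '{"xyz":[[0.001,-0.003,0],[0.001,-0.003,0],[0.001,-0.003,0]],"yaw":[0,0,0],"gripper":[0.15,0.15,0.15]}' |grep -E 'pos|force|gap'; done; python3 -m crank '{"xyz":[[0.001,-0.003,0],[0.001,-0.003,0],[0.001,-0.003,0]],"yaw":[0,0,0],"gripper":[0.15,0.15,0.15]}' |grep -E 'pos|force|gap'
cat > lift.py <<'E'
from look import *
from scipy.optimize import least_squares
s=bot.get_state();c=viewer.read_camera('wrist');T=np.array(c['tool_from_camera']);R=np.array(s['orientation'])
a=cv2.cvtColor(cv2.imread('pics/w3.png'),6); b=cv2.cvtColor(cv2.resize(c['color'][130:400,200:480],None,fx=2,fy=2),7)
def tr(x,y,h):
    y0=max(y-h,0);t=a[y0:y+h,x-h:x+h];M=cv2.matchTemplate(b,t,5);r,k=np.unravel_index(M.argmax(),M.shape)
    f=lambda m,z,p:.5*(m-p)/(m-2*z+p)
    return np.array([k+f(M[r,k-1],M[r,k],M[r,k+1])-x+h, r+f(M[r-1,k],M[r,k],M[r+1,k])-y0 if 0<r<M.shape[0]-1 else r-y0])
def un(px,z,pos):  # crop pixel -> world at height z
    d=np.array([(px[0]/2+200-c['cx'])/c['fx'],-(px[1]/2+130-c['cy'])/c['fy'],-1]);o=R@T[:3,3]+pos;w=R@T[:3,:3]@d
    return (o+w*(z-o[2])/w[2])[:2]
p0=np.array([.5181,-.1065,.0834])
for n,(x,y,h,z) in dict(boltL=(195,99,16,.014),boltR=(460,36,16,.014),brass=(231,24,18,.04),boss=(245,200,10,.074)).items():
    print(n,'moved mm',np.round(1e3*(un(np.array([x,y])+tr(x,y,h),z,s['position'])-un((x,y),z,p0)),2))
print(s['wrist_force'])
E
python3 lift.py
```

```text
position: [0.5162, -0.105, 0.0835]
wrist_force: [6.0, -1.5, 3.0]
finger_gap: 0.151
grasp_force: 2.6
position: [0.5162, -0.105, 0.0835]
wrist_force: [5.4, -2.1, 1.2]
finger_gap: 0.15
grasp_force: 3.3
boltL moved mm [-0.15  0.04]
boltR moved mm [-0.12  0.13]
brass moved mm [-0.16  0.15]
boss moved mm [-0.91  0.72]
[ 5.3926319  -2.12548325  1.21294721]
```

```bash
python3 -m crank '{"xyz":[[0.001,-0.004,0],[0.001,-0.004,0],[0.001,-0.004,0],[0.001,-0.004,0]],"yaw":[0,0,0,0],"gripper":[0.15,0.15,0.15,0.15]}' |grep -E 't:|pos|force|gap';python3 lift.py
```

```text
t: 26.98
position: [0.5162, -0.105, 0.0836]
wrist_force: [8.7, -3.1, -0.2]
finger_gap: 0.15
grasp_force: 4.2
boltL moved mm [-0.29  0.09]
boltR moved mm [-0.28  0.24]
brass moved mm [-0.24  0.2 ]
boss moved mm [-0.94  0.73]
[ 8.67804322 -3.13942515 -0.15230835]
```

The force rises to 9 N with the pin standing still, so the valve is on its stop. Now I'll unload, open and withdraw.

```bash
python3 -m crank '{"xyz":[[-0.003,0.009,0],[-0.003,0.013,0],[-0.003,0.013,0],[-0.003,0.013,0],[-0.003,0.013,0]],"yaw":[0,0,0,0,0],"gripper":[0.15,0.16,0.25,0.35,0.4]}' |grep -E 'pos|force|gap'; python3 track.py; python3 -m crank '{"xyz":[[0,0,0],[0,0,-0.2],[0,0,-0.5],[0,0,-0.8],[0,0,-1]],"yaw":[0,0,0,0,0],"gripper":[0.4,0.4,0.4,0.4,0.4]}' |grep -E 'pos|force|gap'
```

```text
position: [0.5158, -0.105, 0.0827]
wrist_force: [0.3, -0.3, 0.7]
finger_gap: 0.389
grasp_force: 0.0
t 27.75 ram mm [(42.0, 0.882), (43.25, 0.757)] F [ 0.3 -0.2 -0.1] pos [ 0.5164 -0.1052  0.083 ] grasp 0.0
position: [0.5178, -0.1058, 0.2871]
wrist_force: [0.6, -0.4, -0.2]
finger_gap: 0.399
grasp_force: 0.0
```

```bash
python3 -m crank '{"xyz":[[0.3,0,0],[0.6,-0.1,0],[0.9,-0.3,0],[0.9,-0.3,0],[0.9,-0.3,0]],"yaw":[0,0,0,0,0],"gripper":[0.4,0.4,0.4,0.4,0.4]}' >/dev/null; python3 -m crank '{"xyz":[[0,0,0],[0,0,0]],"yaw":[0,0],"gripper":[0.4,0.4]}' >/dev/null
python3 ws.py wa >/dev/null
python3 -m crank '{"xyz":[[0.1,0.3,0],[0.1,0.6,0],[0.1,0.7,0],[0.1,0.7,0],[0.1,0.7,0]],"yaw":[0,0,0,0,0],"gripper":[0.4,0.4,0.4,0.4,0.4]}' >/dev/null; python3 -m crank '{"xyz":[[0,0,0],[0,0,0]],"yaw":[0,0],"gripper":[0.4,0.4]}' >/dev/null;python3 ws.py wb; python3 wfit.py
```

```text
30.325 [0.64420135 0.06834603 0.28414535]
platform_top []
deck_top [(0.96, [0.4102, 0.2702, 0.0811]), (0.88, [0.5554, 0.2295, 0.1025])]
valve_axis [(0.65, [0.559, -0.0513, 0.1021])]
plat [([0.5597, 0.0892, 0.107, -0.0162], np.float64(-326.0)), ([0.5597, 0.0892, 0.107, -0.0156], np.float64(-326.0))]
deck [([0.5587, 0.2315, 0.107, -0.0515], np.float64(-180.7)), ([0.5587, 0.2315, 0.1066, -0.0541], np.float64(-180.7))]
deck+strip edge [([0.5548, 0.2323, 0.0979, -0.0533], np.float64(-235.0)), ([0.5587, 0.2306, 0.12, -0.0518], np.float64(-217.3))]
```

Platform 0.1070 and deck about 0.1068, so they are level. The valve is closed and the arm is clear, so I'm handing in.

```bash
python3 -c "
from bench import bot
print(bot.hand_in())"
```

```text
the job is handed in; nothing more can be done
None
```

I lowered the platform until it measured level with the larger deck (0.107 m, within 1 mm), sinking at about 6 mm/s at most with one pause for a closer look. I then closed the valve onto its stop, shifting the lift by about 0.3 mm, and handed the job in at about 30 s with the arm clear; the hand-in returned no verdict.

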